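# Make up the burnisher's and the lid fitter's kits

### The job

Make up two kits from the stock on the counter. Blue tray: the bare brown jujube bowl on the large cork mark and the grey pebble on the small one. Green tray: the black lacquered bowl on the large cork mark with the pine lid form lying flat and centred on its rim, knob up, and the white pebble on the small mark; stand everything upright within about 1 cm of the middle of its mark, tip nothing over, and leave the red bowl and the hook scraper where they lie.

Things in the scene. Friction and masses are not known exactly. Their poses are not given: they have to be found in the camera images.
- jujube_bowl_center (a point): Bare brown jujube-wood turned bowl, 64 mm outer diameter (upper 25 mm of the wall straight and upright, narrowing to a 42 mm foot), 42 mm high, wall 5 mm, standing mouth up. Point: on its axis, half-way up, 21 mm above its underside; z up.
- black_bowl_center (a point): Black lacquered turned bowl, 64 mm outer diameter (upper 25 mm of the wall straight and upright, narrowing to a 42 mm foot), 42 mm high, wall 5 mm, standing mouth up. Point: on its axis, half-way up, 21 mm above its underside; z up.
- red_bowl_center (a point): Red lacquered turned bowl, 64 mm outer diameter (upper 25 mm of the wall straight and upright, narrowing to a 42 mm foot), 42 mm high, wall 5 mm, standing mouth up. Point: on its axis, half-way up, 21 mm above its underside; z up. Belongs to no kit: leave it.
- grey_pebble_center (a point): Dark grey burnishing pebble, a smooth flattened round stone 38 mm across and 24 mm high with a flat underside. Point: its centre, 12 mm above its underside; z up.
- white_pebble_center (a point): White burnishing pebble, a smooth flattened round stone 38 mm across and 24 mm high with a flat underside. Point: its centre, 12 mm above its underside; z up.
- lid_form_center (a point): Pale pine lid form, 42 mm high: a flat disc 74 mm across and 10 mm thick with a flat underside and, rising from its middle, a plain upright round knob 24 mm thick and 32 mm tall to hold it by. Point: on its axis, half-way up, 21 mm above its underside; z up.
- blue_tray: Blue tray, fixed, 250 mm (x) by 150 mm (y), floor 8 mm above the counter, rim 6 mm wide, its top at 13 mm. Flush round cork marks: large, 84 mm across, centred at x = -58 mm, y = 0; small, 50 mm across, at x = +62 mm, y = 0. Origin: centre of its underside, on the counter; z up. Left or right of the robot, x within 0.25 rad of straight ahead (large mark nearer the robot).
- green_tray: Green tray, fixed, 250 mm (x) by 150 mm (y), floor 8 mm above the counter, rim 6 mm wide, its top at 13 mm. Flush round cork marks: large, 84 mm across, centred at x = -58 mm, y = 0; small, 50 mm across, at x = +62 mm, y = 0. Origin: centre of its underside, on the counter; z up. Left or right of the robot, x within 0.25 rad of straight back (large mark farther from the robot).
- scraper_handle (a point): Steel hook scraper lying across the far side of the counter, loose: dark wooden handle 120 x 24 x 18 mm and an 8 mm thick steel rod with a hooked end, some 220 mm long in all. Point: middle of the handle, 9 mm above the counter; x along the handle towards the hook. Leave it.
Not all that is in view belongs to the job. Of the things like the part that bears black_bowl_center, leave any that is pink, turquoise or yellow; of the rest the larger one is meant.

How it is judged:
At the end, for the whole second after the job is handed in: Each bowl and pebble rests on its own tray's floor (5 mm), within 13 mm of its mark's middle along each tray side, bowls upright (0.12 rad); the lid form lies on the black bowl's rim, knob up, within 12 mm of its axis, 5 mm of its resting height and 0.12 rad of level; all at rest (x of jujube_bowl_center in the frame of blue_tray between -0.071 and -0.045 m and y of jujube_bowl_center in the frame of blue_tray between -0.013 and 0.013 m and z of jujube_bowl_center in the frame of blue_tray between 0.024 and 0.034 m and angle between each of jujube_bowl_center, black_bowl_center, lid_form_center's own z axis and vertical below 0.12 rad and x of grey_pebble_center in the frame of blue_tray between 0.049 and 0.075 m and y of grey_pebble_center in the frame of blue_tray between -0.013 and 0.013 m and z of grey_pebble_center in the frame of blue_tray between 0.015 and 0.025 m and x of black_bowl_center in the frame of green_tray between -0.071 and -0.045 m and y of black_bowl_center in the frame of green_tray between -0.013 and 0.013 m and z of black_bowl_center in the frame of green_tray between 0.024 and 0.034 m and x of white_pebble_center in the frame of green_tray between 0.049 and 0.075 m and y of white_pebble_center in the frame of green_tray between -0.013 and 0.013 m and z of white_pebble_center in the frame of green_tray between 0.015 and 0.025 m and horizontal distance between lid_form_center and black_bowl_center below 0.012 m and z of lid_form_center in the frame of green_tray between 0.066 and 0.076 m and linear speed of each of jujube_bowl, grey_pebble, black_bowl, white_pebble, lid_form below 0.02 m/s); the robot touches nothing.
It fails at once if the red bowl or the hook scraper is moved by more than 15 mm (distance of any of red_bowl_center, scraper_handle from where it was at the start of the episode above 0.015 m).
It fails at once if a bowl or the lid form is tipped over (more than 0.7 rad) (angle between any of jujube_bowl_center, black_bowl_center, red_bowl_center, lid_form_center's own z axis and vertical above 0.7 rad).
It also fails if it takes over 128 s, if anything falls off the work surface, if the arm or the gripper's body presses on something with over 40 N, if the wrist force passes 120 N, or if a joint passes its speed limit or range.

### The arm

A 6-joint arm with a two-finger parallel gripper is mounted at the origin on the work surface. World frame = base frame: x ahead of the robot, y to its left, z up, the work surface at z = 0. Lengths are in m, angles in rad, forces in N, time in s.
With the tool pointing down it reaches from about 0.2 to 0.875 m from the base axis. Payload 3.4 kg.
Tool frame: the origin (TCP) lies midway between the tips of the shut fingers; the grasp point (between the pads) lies 19 mm behind it (bot.grip_depth is the distance from the TCP to the grasp point, in m); z points along the fingers, y is the direction in which the jaws open and shut (so a half turn about z gives the same grasp; the last joint's range is limited). The gripper opens to 94 mm and grips with 3 to 60 N. Pads are 16 mm wide; open, the fingers measure 119 mm over their backs; the gripper's body (75 mm by 177 mm) begins 78 mm behind the grasp point.
Start: joints at [-1.276, 0.276, 1.505, -0, 1.361, -0.121], TCP at [0.232, -0.526, 0.205] pointing down, gripper open.
Joint ranges: [-2.89, 2.89], [-0.75, 2.08], [0.22, 2.7], [-1.18, 4.32], [0.11, 2.71], [-2.7, 2.7]. Speed limits (rad/s): [2.57, 2.57, 3.14, 3.14, 3.14, 3.14].

### API

Orientations are given as a unit quaternion [x, y, z, w].
In Python, from rig import sensors, capture, bot gives the robot as it stands.
- The arm moves only by the tool play_rows, never from a script. Its argument "motion" is a list that holds one entry, the list of rows, each a list of 5 numbers: the closure, from -1 (fully open) to 1 (shut), so that 0 is half open, then the shift along the tool's x, y, z in mm, then the turn about the tool's z in degrees. A call has 1 to 20 rows; each row shifts and turns the commanded pose from where the row before left it, along the tool's axes as they then stand; what a row does not reach is not made up. A row lasts 1/8 s, in which the tool goes at most 62.5 mm and 10.7 degrees, less where a joint would pass 70% of its speed; a pose out of reach is approached as far as the arm can. A call is refused whole if a number of a shift passes 62.5 or a number of a turn 10.7, either way. A call with a gripper value outside its range is refused whole. The fingers move at their own pace and stop on an object; "grip_force" is the grip in N (left out, the last holds). Time passes only in rows, so rows that do not move let the fingers close. It gives the time, the measured TCP pose, the force and the opening at its end, in the units of the state.
- sensors.sense(): the state, without advancing time (a new reading comes with each control period).
- capture(name): name is "scene" or "top" or "wrist"; returns a dict with "img" (400x640x3 uint8, blue, green, red), "depth" (400x640 float32, m along the optical axis (not along the pixel's ray), 0 where there is no reading), "fx", "fy", "cx", "cy" (pixels), "R" (3x3) and "t" (3): a world point X has camera coordinates R X + t. Camera axes: x right, y down, z forward; pixel columns grow to the right and rows downward; lengths in m; the calibration is good to about 2 mm. A picture is of the moment at which its call begins.
- bot.job_done(): hands the job in, once; it reports no verdict.
The state is a dict: "time": time; "joint_pos": joint angles; "joint_vel": joint speeds; "effort": joint torques, N m; "ee_pos": TCP position; "orientation": TCP orientation; "force": force on the tool from outside, world axes, zero at the start; "moment": the same for the moment, N m; "finger_gap": finger opening in m.
Only numpy, scipy, OpenCV 4.12 (cv2) and the standard library are available. Lean on these libraries where they do the work, as an engineer would, in place of code of your own. Each camera call takes 0.05 s, during which the arm holds its last target.

## Working session

There is one attempt and no reset: what is moved stays moved. The work goes in short steps, Python scripts to look and compute and a tool call to move; the robot and the scene stay as the last step left them, time stands still between calls to the robot, and variables do not carry over. Pictures are saved under pics/ and viewed, and the job is handed in when it is done.

Besides the shell and the picture viewer there is one more tool, called after "Call:" as name(argument=value, ...) on one line, values as JSON. play_rows: Moves the arm, as the interface text tells. Its arguments: {"type":"object","properties":{"motion":{"type":"array"},"grip_force":{"type":"number"}},"required":["motion"]}

```bash
mkdir -p pics; ls; python3 - <<'E'
from rig import sensors,capture,bot
import cv2,pickle
for n in ["scene","top","wrist"]:
    c=capture(n); pickle.dump(c,open(f"/tmp/{n}0.pkl","wb")); cv2.imwrite(f"pics/{n}0.png",c["img"]); print(n,c["fx"],c["cx"],c["cy"],c["R"].round(3).tolist(),c["t"])
print(sensors.sense())
E
```

```text
pics
scene 393.15469201726216 317.8116284176548 199.39387491191698 [[0.14, 0.99, -0.007], [0.725, -0.107, -0.68], [-0.674, 0.09, -0.733]] [-0.08205504 -0.37773533  1.37322749]
top 501.1326044558996 332.7618694381334 200.09738533002076 [[0.015, -1.0, -0.007], [-0.987, -0.014, -0.161], [0.161, 0.01, -0.987]] [0.00118627 0.58457089 0.98190037]
wrist 302.8058608314221 321.5271239027059 199.65314385657427 [[0.403, -0.915, -0.004], [-0.877, -0.387, 0.283], [-0.261, -0.111, -0.959]] [-0.57272348 -0.02995263  0.39403538]
{'time': 0.15, 'joint_pos': array([-1.27600767e+00,  2.76434822e-01,  1.50578184e+00, -5.46791537e-06,
        1.36073013e+00, -1.21021344e-01]), 'joint_vel': array([-0.00125343, -0.00210503, -0.00323358, -0.00127093,  0.00256111,
       -0.00023335]), 'effort': array([ 8.51400764e-04, -4.04924548e+01, -2.37432468e+01,  7.01978733e-02,
        3.15589202e-02, -8.29640476e-05]), 'ee_pos': array([ 0.23212199, -0.52561579,  0.20483607]), 'orientation': array([ 9.78465150e-01,  2.06410980e-01, -6.14156808e-05, -6.74283655e-04]), 'force': array([ 0.60335006, -0.40961705,  0.76488429]), 'moment': array([-0.02174902,  0.06026285, -0.01514249]), 'finger_gap': 0.0936514441399193}
```

View pics/scene0.png

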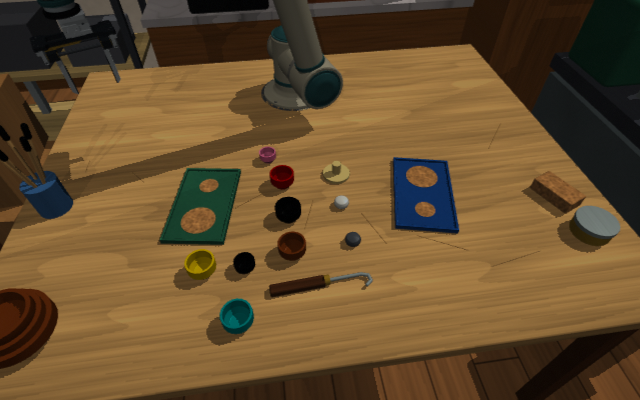

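View pics/top0.png

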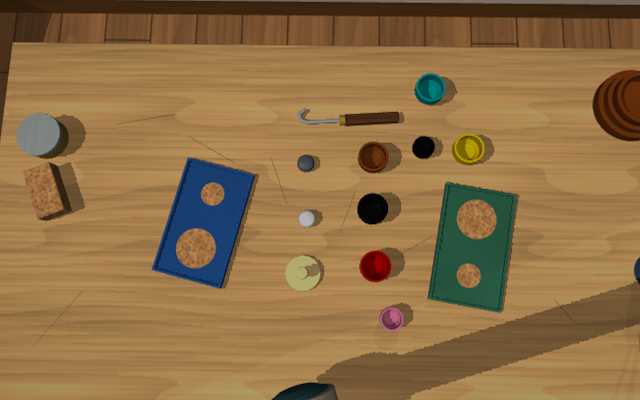

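View pics/wrist0.png

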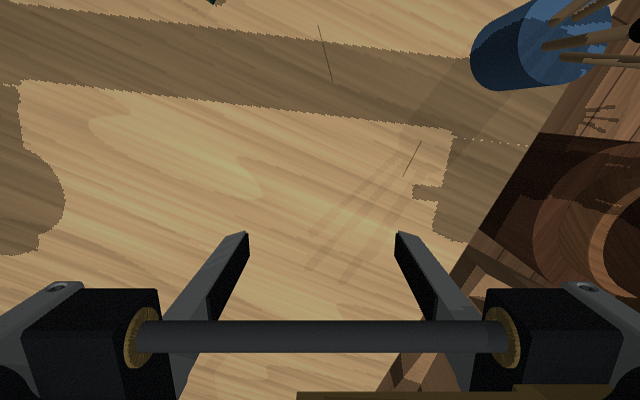

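The top image shows two black bowls, a larger one at (372,208) and a smaller one at (423,147). The pink (391,318), yellow (468,149) and turquoise (430,88) bowls are excluded, so the larger one at (372,208) is meant. Brown bowl (373,157), red bowl (375,266), grey pebble (306,163), white pebble (306,219), lid (303,273). Next I measure these and make an enlarged crop.

```bash
cat > h.py <<'E'
import numpy as np,cv2
from scipy.optimize import least_squares
def world(c):
    d=c["depth"]; v,u=np.mgrid[:400,:640]
    P=np.stack([(u-c["cx"])/c["fx"]*d,(v-c["cy"])/c["fy"]*d,d],-1)
    W=(P-c["t"])@np.asarray(c["R"]); W[d==0]=np.nan
    return W
def pix(c,X):
    p=np.asarray(c["R"])@np.asarray(X)+c["t"]; return c["fx"]*p[0]/p[2]+c["cx"],c["fy"]*p[1]/p[2]+c["cy"]
def toplane(c,u,v,z):
    R=np.asarray(c["R"]); o=-R.T@c["t"]; r=R.T@np.array([(u-c["cx"])/c["fx"],(v-c["cy"])/c["fy"],1]); return o+r*(z-o[2])/r[2]
def circ(xy,r=None):
    x0=np.r_[xy.mean(0),r or .03]
    f=(lambda p:np.hypot(*(xy-p[:2]).T)-(r or p[2]))
    s=least_squares(f,x0,loss='soft_l1',f_scale=.001); return s.x
def cluster(W,xy,rad,z0,z1):
    m=(np.hypot(W[...,0]-xy[0],W[...,1]-xy[1])<rad)&(W[...,2]>z0)&(W[...,2]<z1); return W[m],m
E
python3 - <<'E'
import pickle,numpy as np,cv2
from h import *
T=pickle.load(open("/tmp/top0.pkl","rb"));S=pickle.load(open("/tmp/scene0.pkl","rb"))
WT,WS=world(T),world(S)
print("table z",np.nanmedian(WT[300:340,80:200,2]),np.nanmedian(WS[100:130,380:440,2]))
for n,(u,v),z,rad,zb in [("jujube",(373,157),.042,.05,(.036,.05)),("black",(372,208),.042,.05,(.036,.05)),("small",(423,147),.03,.04,(.02,.05)),("red",(375,266),.042,.05,(.036,.05)),("grey",(306,163),.02,.035,(.006,.03)),("white",(306,219),.02,.035,(.006,.03)),("liddisc",(303,273),.01,.055,(.006,.014)),("lidknob",(309,271),.042,.03,(.036,.05))]:
    g=toplane(T,u,v,z)[:2]
    for nm,W in(("T",WT),("S",WS)):
        p,m=cluster(W,g,rad,*zb)
        if len(p)<8: print(n,nm,"few",len(p));continue
        h=cv2.convexHull(p[:,:2].astype(np.float32))[:,0]
        (x,y),r=cv2.minEnclosingCircle(h)
        print(n,nm,len(p),g.round(3),"minenc",round(x,4),round(y,4),"r",round(r,4),"mean",p.mean(0).round(4),"zmax",p[:,2].max().round(4))
# cork marks
for nm,c,W,rois in (("T",T,WT,[("bL",(196,248)),("bS",(212,194)),("gL",(476,219)),("gS",(468,276))]),("S",S,WS,[("bL",(422,177)),("bS",(425,210)),("gL",(198,220)),("gS",(208,186))])):
    hsv=cv2.cvtColor(c["img"],cv2.COLOR_BGR2HSV)
    m=((hsv[...,0]<25)&(hsv[...,1]>60)).astype(np.uint8)
    for n,(u,v) in rois:
        k,lab,st,ce=cv2.connectedComponentsWithStats(m)
        l=lab[v,u]; q=np.argwhere(lab==l)[:,::-1]
        P=np.array([toplane(c,a,b,.008) for a,b in q]); 
        (x,y),r=cv2.minEnclosingCircle(cv2.convexHull(P[:,:2].astype(np.float32)))
        print(nm,n,len(q),P.mean(0)[:2].round(4),"enc",round(x,4),round(y,4),round(r,4),"z",np.nanmedian(W[v-3:v+3,u-3:u+3,2]).round(4))
crop=cv2.resize(T["img"][120:300,280:500],None,fx=3,fy=3,interpolation=cv2.INTER_CUBIC);cv2.imwrite("pics/crop0.png",crop)
E
```

```text
table z -0.0008545546644954592 -0.00022186992006975113
jujube T 225 [ 0.678 -0.073] minenc 0.6799 -0.0727 r 0.0322 mean [ 0.6801 -0.0724  0.0411] zmax 0.0472
jujube S 207 [ 0.678 -0.073] minenc 0.6807 -0.0734 r 0.0328 mean [ 0.6818 -0.0742  0.0405] zmax 0.0442
black T 224 [ 0.57  -0.071] minenc 0.57 -0.0717 r 0.0319 mean [ 0.5695 -0.0719  0.0411] zmax 0.0466
black S 171 [ 0.57  -0.071] minenc 0.5708 -0.0732 r 0.0323 mean [ 0.5716 -0.073   0.0404] zmax 0.0441
small T 157 [ 0.704 -0.18 ] minenc 0.7052 -0.181 r 0.024 mean [ 0.7046 -0.1807  0.0281] zmax 0.0346
small S 187 [ 0.704 -0.18 ] minenc 0.7062 -0.1816 r 0.0237 mean [ 0.7075 -0.1818  0.0274] zmax 0.0335
red T 230 [ 0.452 -0.078] minenc 0.451 -0.0775 r 0.0318 mean [ 0.4509 -0.0781  0.0412] zmax 0.0454
red S 151 [ 0.452 -0.078] minenc 0.4531 -0.0799 r 0.033 mean [ 0.4537 -0.0796  0.0404] zmax 0.0449
grey T 239 [0.668 0.068] minenc 0.6691 0.0699 r 0.019 mean [0.6673 0.07   0.0205] zmax 0.0284
grey S 194 [0.668 0.068] minenc 0.6704 0.0694 r 0.0187 mean [0.6751 0.0682 0.0194] zmax 0.0262
white T 249 [0.548 0.065] minenc 0.5498 0.0647 r
[... 315 characters left out ...]
9 0.0097] zmax 0.0139
lidknob T 107 [0.44  0.055] minenc 0.4357 0.0712 r 0.0119 mean [0.4358 0.0713 0.041 ] zmax 0.0461
lidknob S 51 [0.44  0.055] minenc 0.4373 0.0707 r 0.0124 mean [0.4384 0.0701 0.041 ] zmax 0.0444
T bL 1240 [0.4851 0.2978] enc 0.4853 0.2978 0.042 z 0.0075
T bS 415 [0.6015 0.2686] enc 0.6014 0.2685 0.0249 z 0.0077
T gL 1237 [ 0.5547 -0.294 ] enc 0.5551 -0.2943 0.0424 z 0.0085
T gS 464 [ 0.4368 -0.2739] enc 0.4369 -0.2739 0.0253 z 0.0093
S bL 513 [0.485  0.2979] enc 0.4844 0.2982 0.0416 z 0.0084
S bS 229 [0.6011 0.2688] enc 0.6007 0.269 0.0246 z 0.0084
S gL 698 [ 0.5546 -0.2938] enc 0.5534 -0.2936 0.0422 z 0.0085
S gS 194 [ 0.4356 -0.2735] enc 0.4349 -0.2735 0.0253 z 0.0082
```

View pics/crop0.png

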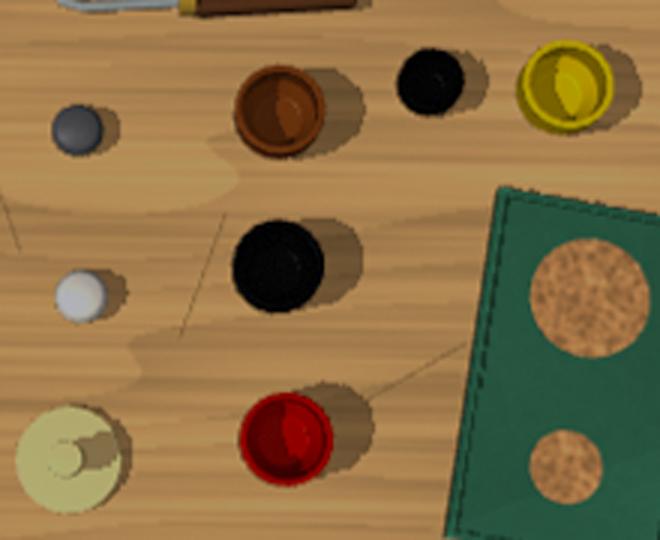

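Call:
play_rows(motion=[[[-1,0,0,0,8],[-1,0,0,0,8],[-1,0,0,0,7.8],[-1,34,-45,0,0],[-1,34,-45,0,0],[-1,34,-45,0,0],[-1,34,-45,0,0],[-1,34,-45,0,0],[-1,34,-45,0,0],[-1,34,-45,0,0],[-1,34,-45,0,0],[-1,34,-45,0,0],[-1,32,-48,0,0],[-1,0,0,0,0],[-1,0,0,0,0]]], grip_force=25)

```text
time: 2.02
ee_pos: [0.5695, -0.0732, 0.205]
orientation: [1.0, 0.001, -0.001, 0.0]
force: [-0.6, -1.1, -0.1]
finger_gap: 0.0941
```

Call:
play_rows(motion=[[[-1,0,0,40,0],[-1,0,0,40,0],[-1,0,0,40,0],[-1,0,0,30,0],[-1,0,0,22,0],[-1,0,0,11,0],[-1,0,0,10,0],[-1,0,0,0,0],[0,0,0,0,0],[0.5,0,0,0,0],[1,0,0,0,0],[1,0,0,0,0],[1,0,0,0,0],[1,0,0,0,0]]])

```text
time: 3.78
ee_pos: [0.5704, -0.0727, 0.0129]
orientation: [1.0, 0.0, 0.0, -0.0]
force: [-0.6, 0.5, 4.9]
finger_gap: 0.0645
```

Call:
play_rows(motion=[[[1,0,0,-10,0],[1,0,0,-30,0],[1,0,0,-40,0],[1,0,0,-20,0],[1,-2,25,0,0],[1,-3,45,0,0],[1,-3,45,0,0],[1,-3,45,0,0],[1,-3,40,0,0],[1,-2,21,0,0],[1,0,0,0,0],[1,0,0,0,0]]])

```text
time: 5.28
ee_pos: [0.554, -0.2924, 0.1123]
orientation: [1.0, 0.0, -0.0, -0.001]
force: [-0.2, -0.4, -1.3]
finger_gap: 0.0646
```

```bash
python3 - <<'E'
from rig import capture,sensors
import cv2,numpy as np
a=capture("scene")["img"];b=capture("wrist")["img"]
cv2.imwrite("pics/s1.png",np.vstack([a[100:320],b[:380]]) )
print(sensors.sense()["ee_pos"],sensors.sense()["force"],sensors.sense()["finger_gap"])
E
```

```text
[ 0.55423536 -0.29221202  0.11249927] [ 0.04883146 -0.1395614  -1.6736925 ] 0.06415709991316423
```

View pics/s1.png

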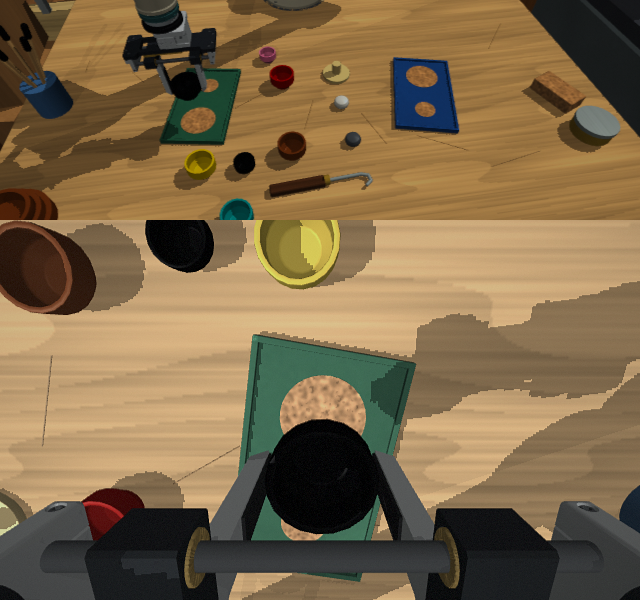

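The black bowl is held upright between the fingers (wrist view near (322,475)), over the green tray. I'm lowering it onto the mark.

Call:
play_rows(motion=[[[1,0,2,20,0],[1,0,0,30,0],[1,0,0,22,0],[1,0,0,12,0],[1,0,0,6,0],[1,0,0,0,0],[1,0,0,0,0]]])

```text
time: 6.25
ee_pos: [0.5548, -0.2963, 0.0234]
orientation: [1.0, 0.0, 0.001, 0.001]
force: [-0.5, -0.6, -0.7]
finger_gap: 0.0643
```

Call:
play_rows(motion=[[[1,0,-1.5,1.5,0],[1,0,0,0.5,0],[1,0,0,0,0],[0.2,0,0,0,0],[-0.4,0,0,0,0],[-1,0,0,0,0],[-1,0,0,0,0],[-1,0,0,-10,0],[-1,0,0,-30,0],[-1,0,0,-45,0],[-1,0,0,-50,0],[-1,0,0,-40,0],[-1,0,0,0,0]]])

```text
time: 7.88
ee_pos: [0.5562, -0.2958, 0.2002]
orientation: [1.0, 0.0, 0.004, 0.003]
force: [-0.1, -0.0, -0.2]
finger_gap: 0.0942
```

```bash
python3 - <<'E'
from rig import capture,sensors
from h import *
c=capture("top");W=world(c)
p,m=cluster(W,(.555,-.294),.05,.043,.06);print(len(p),p.mean(0),cv2.minEnclosingCircle(cv2.convexHull(p[:,:2].astype(np.float32))))
cv2.imwrite("pics/t2.png",c["img"])
s=sensors.sense();print(s["ee_pos"],s["finger_gap"])
E
```

```text
180 [ 0.54419612 -0.2877686   0.04897   ] ((0.5530074834823608, -0.29424527287483215), 0.03207080811262131)
[ 0.55485723 -0.29486067  0.19746298] 0.09405288894042609
```

View pics/t2.png

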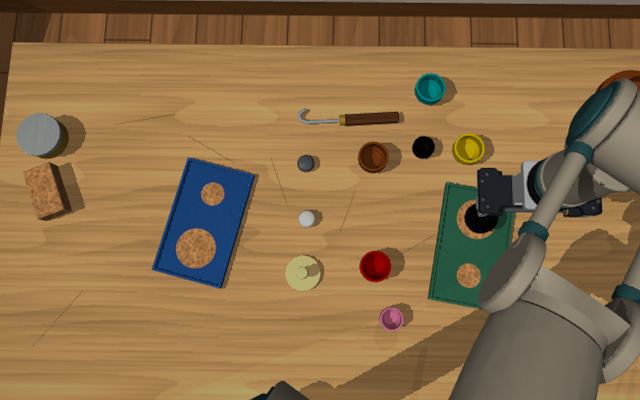

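The black bowl sits on its mark (partly hidden at (480,218)), measured at (0.553,-0.294). Next the lid, knob at (308,271).

Call:
play_rows(motion=[[[-1,-8,-25,0,0],[-1,-15,-45,0,0],[-1,-15,-48,0,0],[-1,-15,-48,0,0],[-1,-15,-48,0,0],[-1,-15,-48,0,0],[-1,-15,-48,0,0],[-1,-15,-40,0,0],[-0.6,-5,-16,0,0],[-0.6,0,0,0,0],[-0.6,0,0,0,0]]])

```text
time: 9.3
ee_pos: [0.4365, 0.0705, 0.1951]
orientation: [1.0, -0.0, -0.0, 0.0]
force: [0.6, -0.8, 0.4]
finger_gap: 0.0754
```

```bash
python3 - <<'E'
from rig import capture,sensors
from h import *
c=capture("wrist");W=world(c)
p,m=cluster(W,(.436,.071),.03,.036,.05);print(len(p),p.mean(0),cv2.minEnclosingCircle(cv2.convexHull(p[:,:2].astype(np.float32))) if len(p) else 0)
cv2.imwrite("pics/w3.png",c["img"])
c=capture("top");W=world(c)
p,m=cluster(W,(.555,-.294),.05,.043,.06);print(len(p),p.mean(0),cv2.minEnclosingCircle(cv2.convexHull(p[:,:2].astype(np.float32))))
s=sensors.sense();print(s["ee_pos"],s["finger_gap"])
E
```

```text
347 [0.4365293  0.07300527 0.04222735] ((0.4357527494430542, 0.07298070937395096), 0.011933399364352226)
260 [ 0.55372353 -0.29433642  0.04912258] ((0.5536093711853027, -0.29468005895614624), 0.03238385543227196)
[0.43661723 0.07039906 0.19519033] 0.07486160231444576
```

View pics/w3.png

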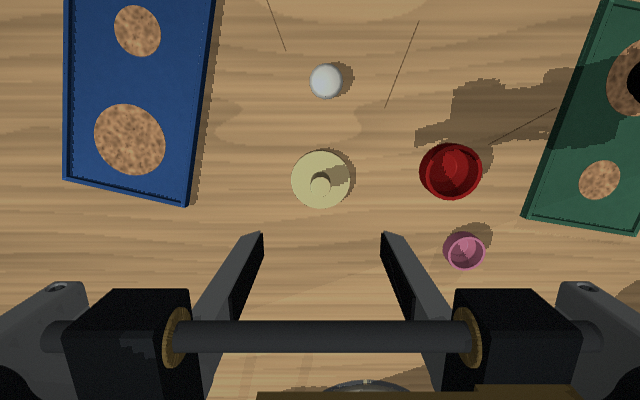

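Call:
play_rows(motion=[[[-0.6,0,-1.5,40,0],[-0.6,0,0,45,0],[-0.6,0,0,45,0],[-0.6,0,0,30,0],[-0.6,0,0,13,0],[-0.6,0,0,6,0],[-0.6,0,0,0,0],[0,0,0,0,0],[0.4,0,0,0,0],[1,0,0,0,0],[1,0,0,0,0],[1,0,0,0,0],[1,0,0,0,0]]])

```text
time: 11.02
ee_pos: [0.436, 0.073, 0.0165]
orientation: [1.0, 0.0, 0.0, 0.0]
force: [0.1, -0.2, 0.2]
finger_gap: 0.0236
```

Call:
play_rows(motion=[[[1,0,0,-10,0],[1,0,0,-30,0],[1,0,0,-45,0],[1,0,0,-35,0],[1,0,0,-14,0],[1,7,23,0,0],[1,14,44,0,0],[1,15,47,0,0],[1,15,47,0,0],[1,15,47,0,0],[1,15,47,0,0],[1,15,47,0,0],[1,14,40,0,0],[1,7,25,0,0],[1,0,0,0,0],[1,0,0,0,0]]])

```text
time: 13.02
ee_pos: [0.5523, -0.2926, 0.1496]
orientation: [1.0, 0.0, -0.001, -0.001]
force: [-0.1, 0.2, -0.9]
finger_gap: 0.0238
```

```bash
python3 - <<'E'
from rig import capture,sensors
from h import *
c=capture("scene");W=world(c)
cv2.imwrite("pics/s4.png",np.vstack([cv2.resize(c["img"][80:260,90:330],(640,480)) ]))
s=sensors.sense();print(s["ee_pos"],s["finger_gap"],s["force"],s["orientation"])
p,m=cluster(W,s["ee_pos"][:2],.05,.125,.15);print(len(p),p.mean(0))
n=np.linalg.svd(p-p.mean(0))[2][2];print(n)
E
```

```text
[ 0.55240152 -0.29239431  0.14994125] 0.02358441806297991 [-0.72536205  0.63492517 -0.99062865] [ 9.99999305e-01  5.15966637e-04 -7.32537526e-04 -7.66439632e-04]
483 [ 0.56665136 -0.28999399  0.14192639]
[-0.06859088 -0.0190573  -0.99746284]
```

View pics/s4.png

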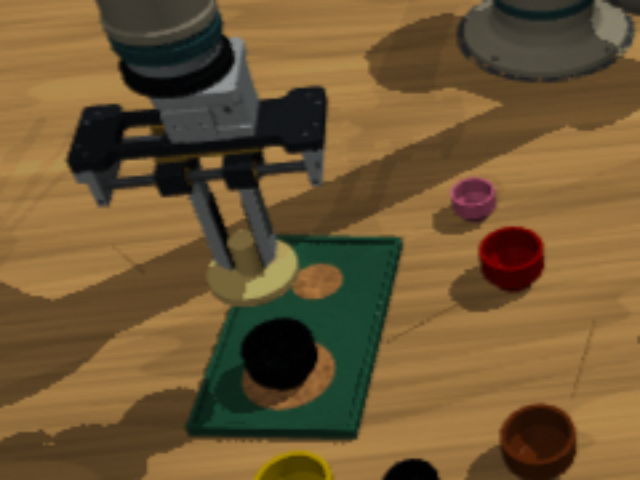

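The lid is level in the gripper, shown at (250,270) in the crop, above the black bowl. Lowering.

Call:
play_rows(motion=[[[1,1,1.5,20,0],[1,0,0,30,0],[1,0,0,20,0],[1,0,0,9,0],[1,0,0,0,0],[1,0,0,0,0]]])

```text
time: 13.82
ee_pos: [0.5548, -0.2955, 0.0726]
orientation: [1.0, 0.0, 0.001, 0.001]
force: [0.4, -0.4, -0.6]
finger_gap: 0.0235
```

Call:
play_rows(motion=[[[1,0,0,2,0],[1,0,0,1,0],[1,0,0,1,0],[1,0,0,0,0],[1,0,0,0,0]]])

```text
time: 14.45
ee_pos: [0.5542, -0.2955, 0.0675]
orientation: [1.0, 0.0, 0.0, 0.0]
force: [-0.6, -0.2, 0.9]
finger_gap: 0.0235
```

Call:
play_rows(motion=[[[1,0,0,0.8,0],[1,0,0,0,0],[1,0,0,0,0]]])

```text
time: 14.82
ee_pos: [0.5542, -0.2954, 0.0667]
orientation: [1.0, 0.0, 0.0, 0.0]
force: [-0.1, -0.1, -1.5]
finger_gap: 0.0233
```

Call:
play_rows(motion=[[[1,0,0,0.7,0],[1,0,0,0,0],[1,0,0,0,0]]])

```text
time: 15.2
ee_pos: [0.5543, -0.2955, 0.0665]
orientation: [1.0, 0.0, 0.0, 0.0]
force: [-1.0, 1.1, 4.8]
finger_gap: 0.0237
```

Contact at about 5 N. Opening and retreating.

Call:
play_rows(motion=[[[0.6,0,0,0,0],[0.4,0,0,0,0],[0,0,0,0,0],[-0.3,0,0,0,0],[-0.3,0,0,-8,0],[-0.3,0,0,-30,0],[-0.3,0,0,-45,0],[-0.3,0,0,-45,0],[-0.3,0,0,-10,0],[-0.3,-2,-25,0,0],[-0.3,-2,-45,0,0],[-0.3,0,-48,0,0],[-0.3,0,-48,0,0],[-0.3,0,-48,0,0],[-0.3,0,-48,0,0],[-0.3,0,-48,0,0],[-0.3,0,-35,0,0],[-0.3,0,-14,0,0],[-0.3,0,0,0,0]]])

```text
time: 17.58
ee_pos: [0.5488, 0.0644, 0.2028]
orientation: [1.0, 0.001, -0.001, 0.0]
force: [-0.4, -0.6, -0.4]
finger_gap: 0.061
```

```bash
python3 - <<'E'
from rig import capture,sensors
from h import *
s=sensors.sense();print(s["ee_pos"],s["finger_gap"],s["force"])
for n in("top","scene","wrist"):
    c=capture(n);W=world(c)
    for nm,xy,r,z0,z1 in (("disc",(.554,-.295),.05,.055,.065),("knob",(.554,-.295),.05,.085,.1),("white",(.55,.064),.035,.006,.03)):
        p,m=cluster(W,xy,r,z0,z1)
        if len(p)>8: print(n,nm,len(p),p.mean(0).round(4),cv2.minEnclosingCircle(cv2.convexHull(p[:,:2].astype(np.float32))))
    cv2.imwrite(f"pics/5{n}.png",c["img"])
E
```

```text
[0.54880558 0.06436173 0.2028089 ] 0.06096160223500089 [-0.38057805 -0.61381225 -0.3702739 ]
top disc 876 [ 0.5527 -0.294   0.0598] ((0.5534102916717529, -0.2955877184867859), 0.03751102462410927)
top knob 123 [ 0.5533 -0.2949  0.0914] ((0.5539429783821106, -0.29523053765296936), 0.012015639804303646)
top white 135 [0.5458 0.0705 0.0212] ((0.5455999374389648, 0.07101418077945709), 0.01684921234846115)
scene disc 472 [ 0.5611 -0.2949  0.0597] ((0.5541405081748962, -0.29615122079849243), 0.03783661127090454)
scene knob 77 [ 0.5569 -0.296   0.0906] ((0.5551401972770691, -0.2966451048851013), 0.012250601314008236)
scene white 156 [0.5565 0.0625 0.019 ] ((0.55193030834198, 0.06378064304590225), 0.018975351005792618)
wrist disc 1392 [ 0.55   -0.2723  0.0595] ((0.5517622828483582, -0.28433114290237427), 0.03568931296467781)
wrist white 711 [0.5517 0.0666 0.0216] ((0.5496516823768616, 0.066801518201828), 0.01908559538424015)
```

View pics/5top.png

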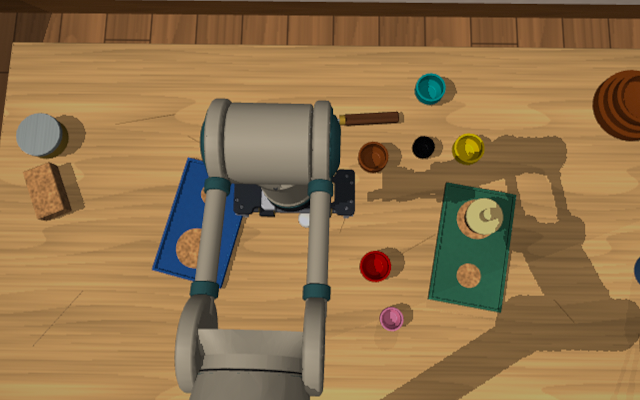

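View pics/5wrist.png

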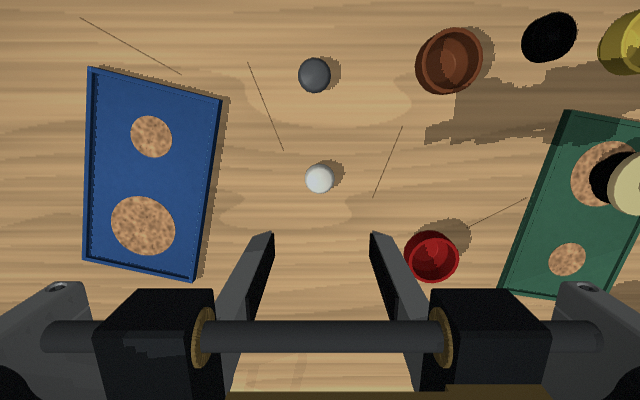

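The lid rests on the black bowl (top view (485,217)). Its disc top is at 60 mm as expected, and it is centred to about 2 mm. Now the white pebble (wrist view (319,179)).

Call:
play_rows(motion=[[[-0.3,1.5,-0.5,40,0],[-0.3,0,0,45,0],[-0.3,0,0,45,0],[-0.3,0,0,30,0],[-0.3,0,0,20,0],[-0.3,0,0,12,0],[-0.3,0,0,6,0],[-0.3,0,0,0,0],[-0.3,0,0,0,0]]])

```text
time: 18.85
ee_pos: [0.5522, 0.064, 0.0067]
orientation: [1.0, 0.0, 0.001, 0.0]
force: [-0.5, -0.1, -0.3]
finger_gap: 0.061
```

Call:
play_rows(motion=[[[-0.3,-1,0,2,0],[-0.3,0,0,0,0],[0.2,0,0,0,0],[0.5,0,0,0,0],[1,0,0,0,0],[1,0,0,0,0],[1,0,0,0,0]]], grip_force=20)

```text
time: 19.73
ee_pos: [0.5506, 0.0641, 0.004]
orientation: [1.0, 0.0, 0.0, -0.0]
force: [-0.1, -0.2, 1.0]
finger_gap: 0.0369
```

Call:
play_rows(motion=[[[1,0,0,-6,0],[1,0,0,-20,0],[1,0,0,-40,0],[1,0,0,-40,0],[1,0,0,-14,0],[1,0,0,0,0]]])

```text
time: 20.48
ee_pos: [0.5508, 0.064, 0.1244]
orientation: [1.0, 0.0, 0.001, 0.0]
force: [-0.6, 0.7, -1.5]
finger_gap: 0.0363
```

```bash
python3 - <<'E'
from rig import capture,sensors
from h import *
s=sensors.sense();print(s["ee_pos"],s["finger_gap"],s["force"])
c=capture("wrist");cv2.imwrite(f"pics/6.png",c["img"])
E
```

```text
[0.55076991 0.06403007 0.12440422] 0.036315795286280435 [-0.60089536  0.67197096 -1.48950935]
```

View pics/6.png

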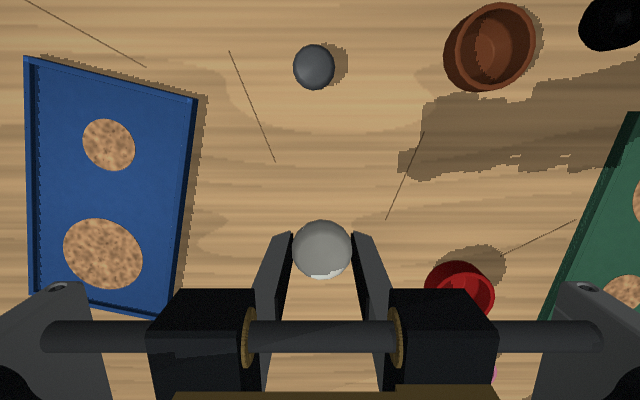

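The pebble is held between the fingers at (322,250). Carrying it to the green small mark.

Call:
play_rows(motion=[[[1,-8,22,0,0],[1,-14,42,0,0],[1,-16,47,0,0],[1,-16,47,0,0],[1,-16,47,0,0],[1,-16,47,0,0],[1,-14,42,0,0],[1,-9,29,0,0],[1,-5,15,0,0],[1,0,0,20,0],[1,0,0,35,0],[1,0,0,30,0],[1,0,0,15,0],[1,0,0,5,0],[1,0,0,0,0],[1,0,0,0,0]]])

```text
time: 22.52
ee_pos: [0.4374, -0.2745, 0.0199]
orientation: [1.0, 0.0, 0.001, 0.001]
force: [0.6, -0.7, -0.4]
finger_gap: 0.0368
```

Call:
play_rows(motion=[[[1,0,0,4,0],[1,0,0,2,0],[1,0,0,0.5,0],[1,0,0,0,0],[1,0,0,0,0]]])

```text
time: 23.15
ee_pos: [0.4367, -0.274, 0.0125]
orientation: [1.0, 0.0, 0.0, 0.0]
force: [0.8, 0.2, -0.5]
finger_gap: 0.0369
```

Call:
play_rows(motion=[[[1,0,0,0.7,0],[1,0,0,0,0],[1,0,0,0,0]]])

```text
time: 23.52
ee_pos: [0.4367, -0.2741, 0.012]
orientation: [1.0, 0.0, 0.0, 0.0]
force: [0.3, -0.3, 1.8]
finger_gap: 0.037
```

Call:
play_rows(motion=[[[0.15,0,0,0,0],[0,0,0,0,0],[-0.3,0,0,0,0],[-0.3,0,0,0,0],[-0.3,0,0,-8,0],[-0.3,0,0,-30,0],[-0.3,0,0,-50,0],[-0.3,0,0,-50,0],[-0.5,0,0,-40,0],[-1,12,-10,-10,0],[-1,35,-28,0,0],[-1,40,-34,0,0],[-1,40,-34,0,0],[-1,40,-34,0,0],[-1,38,-30,0,0],[-1,25,-20,0,0],[-1,13,-11,0,0],[-1,0,0,0,0],[-1,0,0,0,0]]])

```text
time: 25.9
ee_pos: [0.6785, -0.0735, 0.1995]
orientation: [1.0, -0.0, -0.001, 0.0]
force: [-0.0, -0.4, 0.2]
finger_gap: 0.0936
```

```bash
python3 - <<'E'
from rig import capture,sensors
from h import *
s=sensors.sense();print(s["ee_pos"],s["finger_gap"],s["force"])
for n in("top","scene","wrist"):
    c=capture(n);W=world(c)
    for nm,xy,r,z0,z1 in (("white",(.437,-.274),.03,.0135,.04),("jujube",(.68,-.073),.05,.036,.05)):
        p,m=cluster(W,xy,r,z0,z1)
        if len(p)>8: print(n,nm,len(p),p.mean(0).round(4),p[:,2].max().round(4),cv2.minEnclosingCircle(cv2.convexHull(p[:,:2].astype(np.float32))))
    cv2.imwrite(f"pics/7{n}.png",c["img"])
E
```

```text
[ 0.67853704 -0.07351293  0.19948709] 0.09364985359274153 [-0.01697907 -0.39205422  0.20578561]
top white 274 [ 0.4359 -0.2722  0.0287] 0.0357 ((0.4374230206012726, -0.2739886939525604), 0.01988576166331768)
top jujube 224 [ 0.6799 -0.0728  0.0411] 0.0467 ((0.6803081631660461, -0.07336470484733582), 0.03240793198347092)
scene white 151 [ 0.443  -0.2737  0.0268] 0.0353 ((0.4388764500617981, -0.2744888365268707), 0.01879185624420643)
scene jujube 218 [ 0.6824 -0.0745  0.0404] 0.0443 ((0.6812521815299988, -0.07367447763681412), 0.032824888825416565)
wrist jujube 760 [ 0.6808 -0.071   0.0418] 0.045 ((0.6803696155548096, -0.07101169228553772), 0.03197379782795906)
```

View pics/7wrist.png

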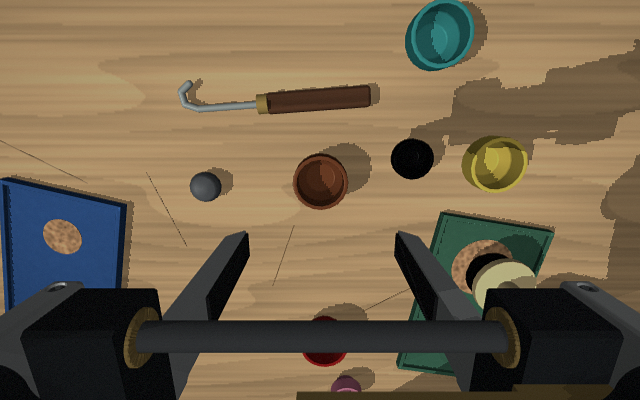

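View pics/7top.png

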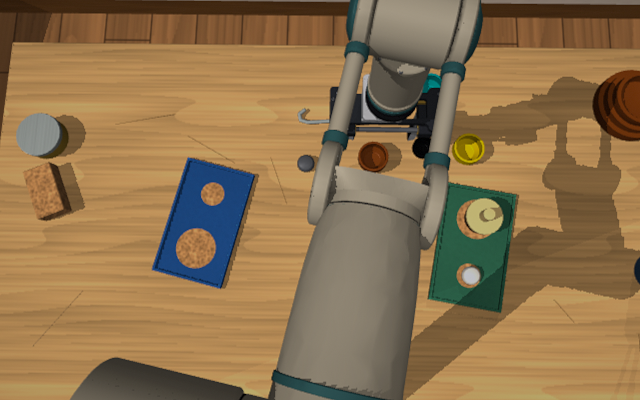

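The white pebble and the lid are placed (top view (471,275) and (485,215)). The jujube bowl at wrist (320,180) is clear for the fingers. Descending with a 25 N grip.

Call:
play_rows(motion=[[[-1,1.5,-0.5,30,0],[-1,0,0,40,0],[-1,0,0,40,0],[-1,0,0,35,0],[-1,0,0,22,0],[-1,0,0,12,0],[-1,0,0,8,0],[-1,0,0,0,0],[0,0,0,0,0],[0.5,0,0,0,0],[1,0,0,0,0],[1,0,0,0,0],[1,0,0,0,0],[1,0,0,0,0]]], grip_force=25)

```text
time: 27.8
ee_pos: [0.6813, -0.0724, 0.0132]
orientation: [1.0, 0.0, 0.0, 0.0]
force: [-0.1, 1.6, 3.0]
finger_gap: 0.0645
```

Call:
play_rows(motion=[[[1,0,0,-10,0],[1,0,0,-30,0],[1,0,0,-40,0],[1,0,0,-20,0],[1,-12,-23,0,0],[1,-22,-42,0,0],[1,-25,-47,0,0],[1,-25,-47,0,0],[1,-25,-47,0,0],[1,-25,-47,0,0],[1,-25,-47,0,0],[1,-22,-42,0,0],[1,-11,-20,0,0],[1,-4,-8,0,0],[1,0,0,0,0],[1,0,0,0,0]]])

```text
time: 29.8
ee_pos: [0.485, 0.2967, 0.1124]
orientation: [1.0, -0.0, -0.0, 0.0]
force: [0.3, -0.4, -1.8]
finger_gap: 0.0647
```

```bash
python3 - <<'E'
from rig import capture,sensors
from h import *
s=sensors.sense();print(s["ee_pos"],s["finger_gap"],s["force"])
c=capture("wrist");cv2.imwrite(f"pics/8.png",c["img"])
E
```

```text
[0.48501405 0.29673041 0.11241477] 0.06465730509093086 [ 0.31208732 -0.36122467 -1.80796934]
```

View pics/8.png

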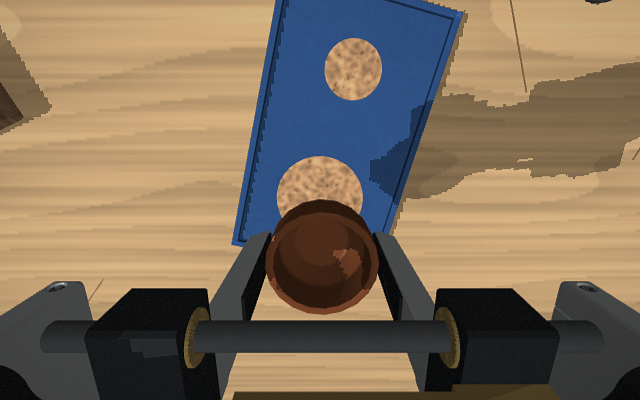

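The jujube bowl is held upright at (322,257), over the blue tray. Lowering to a TCP height of about 22 mm.

Call:
play_rows(motion=[[[1,0,0,20,0],[1,0,0,30,0],[1,0,0,22,0],[1,0,0,12,0],[1,0,0,5,0],[1,0,0,1,0],[1,0,0,0,0],[1,0,0,0,0]]])

```text
time: 30.85
ee_pos: [0.4854, 0.2978, 0.0234]
orientation: [1.0, 0.0, 0.001, -0.0]
force: [0.2, -0.1, -1.9]
finger_gap: 0.0644
```

Call:
play_rows(motion=[[[1,0,0,1,0],[1,0,0,0,0],[1,0,0,0,0]]])

```text
time: 31.22
ee_pos: [0.4849, 0.2976, 0.0217]
orientation: [1.0, 0.0, 0.0, 0.0]
force: [0.4, -0.6, -1.1]
finger_gap: 0.0641
```

Call:
play_rows(motion=[[[1,0,0,0.7,0],[1,0,0,0,0],[0.2,0,0,0,0],[-0.4,0,0,0,0],[-1,0,0,0,0],[-1,0,0,0,0],[-1,0,0,-10,0],[-1,0,0,-35,0],[-1,0,0,-50,0],[-1,0,0,-50,0],[-1,0,0,-30,0],[-0.3,17,20,0,0],[-0.3,34,42,0,0],[-0.3,36,45,0,0],[-0.3,36,45,0,0],[-0.3,34,42,0,0],[-0.3,20,24,0,0],[-0.3,8,10,0,0],[-0.3,0,0,0,0],[-0.3,0,0,0,0]]])

```text
time: 33.72
ee_pos: [0.6691, 0.071, 0.1964]
orientation: [1.0, 0.001, -0.0, -0.0]
force: [0.5, 1.3, -0.9]
finger_gap: 0.061
```

```bash
python3 - <<'E'
from rig import capture,sensors
from h import *
s=sensors.sense();print(s["ee_pos"],s["finger_gap"],s["force"])
for n in("top","scene","wrist"):
    c=capture(n);W=world(c)
    for nm,xy,r,z0,z1 in (("grey",(.669,.07),.03,.006,.03),("jujube",(.485,.298),.05,.044,.06)):
        p,m=cluster(W,xy,r,z0,z1)
        if len(p)>8: print(n,nm,len(p),p.mean(0).round(4),p[:,2].max().round(4),cv2.minEnclosingCircle(cv2.convexHull(p[:,:2].astype(np.float32))))
    cv2.imwrite(f"pics/9{n}.png",c["img"])
E
```

```text
[0.66907444 0.07096077 0.1963702 ] 0.06097648000770455 [ 0.51690889  1.29719631 -0.888157  ]
top grey 63 [0.6681 0.0818 0.0193] 0.0245 ((0.6695058345794678, 0.07496616244316101), 0.017559703439474106)
top jujube 142 [0.4781 0.3116 0.0488] 0.0534 ((0.48361408710479736, 0.29725682735443115), 0.031739939004182816)
scene grey 194 [0.6753 0.0682 0.0195] 0.0261 ((0.6715158224105835, 0.06902778893709183), 0.018671436235308647)
scene jujube 156 [0.4871 0.2948 0.0483] 0.0531 ((0.4862484037876129, 0.2952127456665039), 0.03343447297811508)
wrist grey 727 [0.6714 0.0722 0.0217] 0.0263 ((0.6696262955665588, 0.07227136939764023), 0.018628286197781563)
```

View pics/9wrist.png

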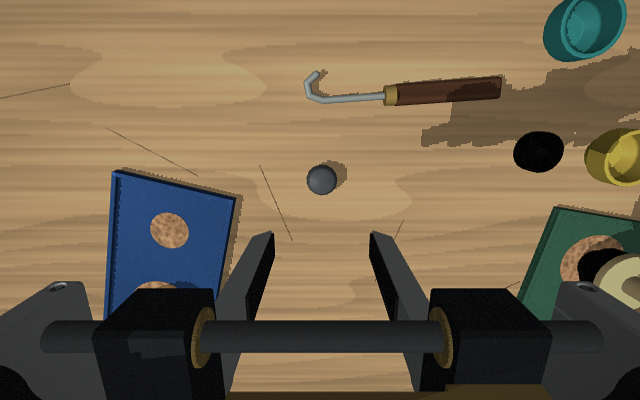

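The jujube bowl is on its mark at about (0.485,0.297). The grey pebble is ahead at (321,180), clear of the scraper.

Call:
play_rows(motion=[[[-0.3,1,0.5,35,0],[-0.3,0,0,45,0],[-0.3,0,0,45,0],[-0.3,0,0,30,0],[-0.3,0,0,20,0],[-0.3,0,0,11,0],[-0.3,0,0,5,0],[-0.3,0,0,0,0],[-0.3,0,0,0,0]]], grip_force=20)

```text
time: 35.0
ee_pos: [0.6717, 0.0691, 0.0061]
orientation: [1.0, 0.0, 0.001, 0.0]
force: [0.2, 0.0, -0.6]
finger_gap: 0.0614
```

Call:
play_rows(motion=[[[-0.3,-0.5,0,1,0],[-0.3,0,0,0,0],[0.2,0,0,0,0],[0.5,0,0,0,0],[1,0,0,0,0],[1,0,0,0,0],[1,0,0,0,0],[1,0,0,-6,0],[1,0,0,-20,0],[1,0,0,-40,0],[1,0,0,-34,0],[1,0,0,0,0]]])

```text
time: 36.5
ee_pos: [0.6729, 0.0691, 0.1077]
orientation: [1.0, 0.0, 0.004, 0.0]
force: [0.2, -0.3, -0.3]
finger_gap: 0.0365
```

Call:
play_rows(motion=[[[1,-8,-22,0,0],[1,-14,-40,0,0],[1,-15,-44,0,0],[1,-15,-44,0,0],[1,-11,-30,0,0],[1,-6,-19,0,0],[1,0,0,20,0],[1,0,0,35,0],[1,0,0,20,0],[1,0,0,8,0],[1,0,0,0,0],[1,0,0,0,0],[1,0,0,0,0]]])

```text
time: 38.12
ee_pos: [0.6021, 0.2683, 0.0221]
orientation: [1.0, 0.0, 0.001, -0.0]
force: [0.6, -0.4, -1.3]
finger_gap: 0.0366
```

```bash
python3 - <<'E'
from rig import capture,sensors
from h import *
s=sensors.sense();print(s["ee_pos"],s["finger_gap"],s["force"])
c=capture("wrist");cv2.imwrite(f"pics/10.png",c["img"])
E
```

```text
[0.6021478  0.26829355 0.02207266] 0.03655350438126527 [ 0.61823006 -0.39615439 -1.34520765]
```

View pics/10.png

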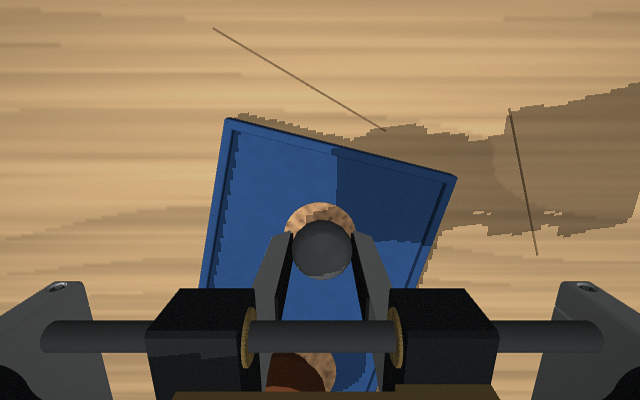

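The grey pebble is held at (322,250) just over the small mark. Lowering the last 9 mm.

Call:
play_rows(motion=[[[1,0,0,5,0],[1,0,0,2.5,0],[1,0,0,1,0],[1,0,0,0,0],[1,0,0,0,0]]])

```text
time: 38.8
ee_pos: [0.6015, 0.2681, 0.0126]
orientation: [1.0, 0.0, 0.0, 0.0]
force: [0.2, 0.2, -0.1]
finger_gap: 0.0368
```

Call:
play_rows(motion=[[[1,0,0,0.6,0],[1,0,0,0,0],[0.15,0,0,0,0],[0,0,0,0,0],[-0.3,0,0,0,0],[-0.3,0,0,0,0],[-0.3,0,0,-8,0],[-0.3,0,0,-30,0],[-0.3,0,0,-50,0],[-0.3,0,0,-50,0],[-0.3,0,0,-50,0],[-0.3,-20,20,-20,0],[-0.3,-40,40,0,0],[-0.3,-40,40,0,0],[-0.3,-40,40,0,0],[-0.3,-40,40,0,0],[-0.3,-40,40,0,0],[-0.3,-20,20,0,0],[-0.3,0,0,0,0],[-0.3,0,0,0,0]]])

```text
time: 41.3
ee_pos: [0.3625, 0.0283, 0.2205]
orientation: [1.0, 0.0, 0.001, -0.0]
force: [1.2, 0.4, 0.3]
finger_gap: 0.0611
```

```bash
python3 - <<'E'
from rig import capture,sensors
from h import *
s=sensors.sense();print(s["ee_pos"],s["time"],s["force"])
L={"b":((.485,.298),(.6012,.2687)),"g":((.5547,-.294),(.4365,-.2738))}
for n in("top","scene"):
    c=capture(n);W=world(c)
    for nm,t,k,xy,z0,z1 in (("grey","b",1,(.6012,.2687),.0135,.04),("jujube","b",0,(.485,.298),.044,.06),("white","g",1,(.437,-.274),.0135,.04),("lidknob","g",0,(.555,-.295),.086,.1),("liddisc","g",0,(.555,-.295),.055,.065),("blackbowl(part)","g",0,(.555,-.295),.03,.048),("red","",0,(.452,-.078),.036,.05)):
        p,m=cluster(W,xy,.03 if k else .05,z0,z1)
        if len(p)<9: print(n,nm,"few");continue
        x=np.array(cv2.minEnclosingCircle(cv2.convexHull(p[:,:2].astype(np.float32)))[0])
        o=""
        if t:
            a,b=map(np.array,L[t]);e=(b-a)/np.linalg.norm(b-a);d=x-(a,b)[k];o=(d@e*1e3).round(1),(d@[-e[1],e[0]]*1e3).round(1)
        print(n,nm,len(p),x.round(4),np.median(p[:,2]).round(4),"off mm",o)
    cv2.imwrite(f"pics/11{n}.png",c["img"])
E
```

```text
[0.3624834  0.02832465 0.22054214] 41.3 [1.22100564 0.36973165 0.30303754]
top grey 251 [0.6003 0.2665] 0.0291 off mm (np.float64(-0.3), np.float64(-2.3))
top jujube 244 [0.4843 0.2969] 0.0488 off mm (np.float64(-0.4), np.float64(-1.3))
top white 276 [ 0.4383 -0.2735] 0.0295 off mm (np.float64(-1.7), np.float64(-0.6))
top lidknob 122 [ 0.5538 -0.2952] 0.0913 off mm (np.float64(0.7), np.float64(1.3))
top liddisc 885 [ 0.554  -0.2957] 0.0597 off mm (np.float64(0.4), np.float64(1.8))
top blackbowl(part) 15 [ 0.542  -0.2704] 0.032 off mm (np.float64(16.5), np.float64(-21.1))
top red 233 [ 0.4512 -0.0774] 0.0411 off mm 
scene grey 172 [0.6027 0.265 ] 0.0284 off mm (np.float64(2.4), np.float64(-3.2))
scene jujube 151 [0.4851 0.2944] 0.0485 off mm (np.float64(0.9), np.float64(-3.4))
scene white 151 [ 0.4364 -0.2743] 0.0282 off mm (np.float64(0.1), np.float64(0.5))
scene lidknob 75 [ 0.5555 -0.2961] 0.0912 off mm (np.float64(-1.1), np.float64(1.9))
scene liddisc 484 [ 0.5553 -0.2957] 0.0597 off mm (np.float64(-0.9), np.float64(1.5))
scene blackbowl(part) 105 [ 0.5608 -0.2929] 0.0367 off mm (np.float64(-5.8), np.float64(-2.1))
scene red 158 [ 0.4527 -0.0794] 0.0404 off mm
```

View pics/11top.png

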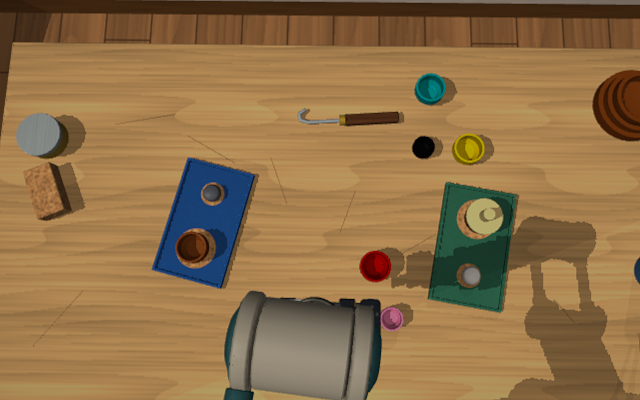

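View pics/11scene.png

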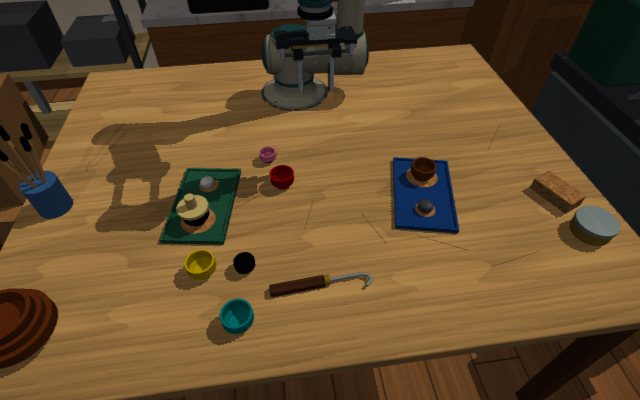

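Both kits are on their marks in both views, all within about 4 mm. The arm is clear, and the red bowl and scraper are where they were. Handing in.

```bash
python3 -c "
from rig import bot
print(bot.job_done())"
```

```text
the job is handed in; nothing more can be done
None
```

I made up both kits and handed the job in at about 41 s of the 128 s allowed. I moved the black bowl first, then the lid, white pebble, jujube bowl and grey pebble; the hand-in gives no verdict.

- **Marks:** in the last top and scene pictures, the jujube bowl and both pebbles were within about 3.5 mm of their marks along each tray side. The black bowl was about 1 mm off when last measured uncovered.
- **Lid:** it lies flat, knob up, on the black bowl's rim. It is within about 2 mm of where the bowl's axis was before covering, and its disc top is at 60 mm, as it should be.
- **Left alone:** the red bowl measured within about 1 mm of its starting position. The scraper looked unmoved in the pictures, but I did not measure it.
- **Disagreements:** the two cameras differed by 2–3 mm at most. With the lid on, the black bowl is mostly hidden, so its final position rests on the check before covering and on the lid's position.

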